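# Unstack the breakfast containers into their trays

## Task

Put the stacked containers of the outdoor kitchen away: working from the top of the stack down, one at a time, set each container upright into the shallow wooden tray of its own outline: the round spice jar in the round tray, the square salt box in the square one, the tea tin in the shorter oblong one and the butter box in the longer oblong one. Each must end standing flat on its tray's floor, inside the rim. Never tip a container over, and leave the bowl and the glass jar where they stand.

Things in the scene. Friction and masses are not known exactly. Their poses are not given: they have to be found in the camera images.
- spice_jar_mid (a point): round spice jar, blue glazed with a cork lid, 38 mm in diameter; 60 mm tall in all, straight sides, flat lid flush with the walls and fixed on. The point is its centre, 30 mm above its underside, z up. Loose, about 0.09 kg. At the start it is on top of the stack, standing on the salt box.
- salt_box_mid (a point): square box of dark wood, 46 x 46 mm; 60 mm tall in all, straight sides, flat lid flush with the walls and fixed on. The point is its centre, 30 mm above its underside, z up. Loose, about 0.12 kg. x and y run along its sides. At the start it is third from below, standing on the tea tin.
- tea_tin_mid (a point): plain steel oblong tin, 104 mm long (its y) and 56 mm wide (its x); 60 mm tall in all, straight sides, flat lid flush with the walls and fixed on. The point is its centre, 30 mm above its underside, z up. Loose, about 0.22 kg. At the start it is second from below, standing on the butter box.
- butter_box_mid (a point): white oblong box with a light wooden lid, 150 mm long (its y) and 66 mm wide (its x); 60 mm tall in all, straight sides, flat lid flush with the walls and fixed on. The point is its centre, 30 mm above its underside, z up. Loose, about 0.4 kg. At the start it is the lowest of the stack, standing on the counter.
- round_tray: the round wooden tray fixed to the counter. Origin: centre of its underside, on the counter. Its floor is 4 mm above the counter, its rim 6 mm wide with its top 9 mm above the counter. Inside the rim 58 mm in diameter; 70 mm outside. For the spice jar.
- square_tray: the square wooden tray fixed to the counter. Origin: centre of its underside, on the counter. Its floor is 4 mm above the counter, its rim 6 mm wide with its top 9 mm above the counter. Inside the rim 66 x 66 mm; 78 x 78 mm outside; x and y run along its sides. For the salt box.
- mid_tray: the shorter oblong wooden tray fixed to the counter. Origin: centre of its underside, on the counter. Its floor is 4 mm above the counter, its rim 6 mm wide with its top 9 mm above the counter. Inside the rim 124 mm long (its y) and 76 mm wide (its x); 136 x 88 mm outside. For the tea tin.
- long_tray: the longer oblong wooden tray fixed to the counter. Origin: centre of its underside, on the counter. Its floor is 4 mm above the counter, its rim 6 mm wide with its top 9 mm above the counter. Inside the rim 170 mm long (its y) and 86 mm wide (its x); 182 x 98 mm outside. For the butter box.
- bowl: bystander: terracotta bowl, 110 mm across the rim, 50 mm high, loose, standing on the counter among the trays. Origin: centre of its underside.
- preserve_jar: bystander: amber glass preserving jar with a steel cap, 72 mm in diameter, 110 mm high, loose, standing on the counter at the robot's left. Origin: centre of its underside.
There are look-alikes about, which are no part of the job. Leave any blue or purple look-alike of the part that bears tea_tin_mid alone.

How it is judged:
By the outcome, as a careful person would: the job done as asked, in the order asked, and still so for the second after the job is handed in, with the robot touching nothing.
It also fails if it takes over 112 s, if anything falls off the work surface, if the arm or the gripper's body presses on something with over 40 N, if the wrist force passes 120 N, or if a joint passes its speed limit or range.

## Robot

A 7-joint arm with a two-finger parallel gripper is mounted at the origin on the work surface. World frame = base frame: x ahead of the robot, y to its left, z up, the work surface at z = 0. Lengths are in m, angles in rad, forces in N, time in s.
With the tool pointing down it reaches from about 0.4 to 0.85 m from the base axis. Payload 6.9 kg.
Tool frame: the origin (TCP) lies on the front face of the gripper's body, between the roots of the fingers; the fingertips stand 73 mm ahead of it and the grasp point (between the pads) lies 54 mm ahead of it; z points along the fingers, y is the line along which they close (so a half turn about z gives the same grasp; the last joint's range is limited). The gripper opens to 85 mm and grips with 20 to 120 N. Pads are 22 mm wide; open, the fingers measure 114 mm over their backs; the gripper's body (76 mm by 85 mm) begins 54 mm behind the grasp point. The pads swing forward as they close: fully open they stand 13 mm farther back than shut.
Start: joints at [-1.157, 0.507, -0.238, 1.5, 0.126, 1.149, -0.155], TCP at [0.189, 0.596, 0.304] pointing down, gripper open.
Joint ranges: [-3.08, 3.08], [-0.24, 2.05], [-1.43, 1.35], [0, 2.5], [-1.52, 4.66], [0.17, 1.96], [-2.89, 2.89]. Speed limits (rad/s): [2.39, 2.39, 3.14, 3.14, 3.14, 3.14, 3.14].

## Interface

Orientations are given as [roll, pitch, yaw] about the fixed x, y, z axes, in that order (R = Rz(yaw) Ry(pitch) Rx(roll)).
In Python, from rig import telemetry, snapshot, calibration, ticket, finder gives the robot as it stands.
- The arm moves only by the tool play_rows, never from a script. Its argument "steps" is a list of rows, each a list of 7 numbers: the closure, from 0 (fully open) to 1 (shut), then the shift along the world's x, y, z in cm, then the turn, a rotation vector about the world's x, y, z in rad. A call has 1 to 8 rows; each row is the pose to reach, as a shift and turn from the pose commanded when the call began; what a row does not reach only later rows make up. A row lasts 1/10 s, in which the tool goes at most 50 mm and 8.59 degrees, less where a joint would pass 70% of its speed; a pose out of reach is approached as far as the arm can. A call with a gripper value outside its range is refused whole. The fingers move at their own pace and stop on an object; "force" is the grip in N (left out, the last holds). Time passes only in rows, so rows that repeat a pose let the fingers close. It gives the time, the measured TCP pose, the force, the opening and the grip force at its end, in the units of the state.
- telemetry.read_state(): the state, without advancing time (a new reading comes with each control period).
- snapshot(name): name is "side" or "top"; returns the picture (400x640x3 uint8, blue, green, red); there is no depth.
- calibration(name): a dict with "fx", "fy", "cx", "cy" (pixels), "k1" (the pictures are not rectified: a ray, as slopes to the right and down, at radius r is drawn at 1 + k1 r^2 times it, then the intrinsics apply), "rvec" (rotation vector, rad) and "tvec" (3), from world to camera coordinates, as OpenCV has them. Camera axes: x right, y down, z forward; pixel columns grow to the right and rows downward; lengths in m; the calibration is good to about 2 mm. A picture is of the moment at which its call begins. calibration takes no time and is no camera call.
- ticket.close_job(): hands the job in; it is judged then, once.
Trained networks look in the newest picture that a camera, given by its name, has taken for a name from the list of things; names that differ only in an ending like _2 or _b are one class to them, and where a whole thing is asked for, a point or a joint stands for the part that bears it (a point fixed in the world has none). Each returns a list of dicts, best first, with "conf" (0 to 1); they miss things now and then, are a little off and sometimes report something else, mostly with a low value. They report only what shows in the picture. A call takes as long as a camera call. They do not tell look-alikes from the thing itself.
- finder.boxes_of(camera, name): "pixel" ([column, row] in pixels, amid what is visible of it).
- finder.spot_point(camera, name): "pixel" ([column, row] in pixels: a listed point, or the origin of a listed thing).
The state is a dict: "clock": time; "joint_positions": joint angles; "qvel": joint speeds; "joint_torque": joint torques, N m; "tcp_pos": TCP position; "orientation": TCP orientation; "contact_force": force on the tool from outside, world axes, zero at the start; "moment": the same for the moment, N m; "gripper_width": finger opening in m; "grip_force": force on a finger pad.
Only numpy, scipy, OpenCV 4.12 (cv2) and the standard library are available. Lean on these libraries where they do the work, as an engineer would, in place of code of your own. Each camera call takes 0.05 s, during which the arm holds its last target. There are 200 camera calls.

## Working session

There is one attempt and no reset: what is moved stays moved. The work goes in short steps, Python scripts to look and compute and a tool call to move; the robot and the scene stay as the last step left them, time stands still between calls to the robot, and variables do not carry over. Pictures are saved under pics/ and viewed, at most 14 in all, crops included, and the job is handed in when it is done.

Besides the shell and the picture viewer there is one more tool, called after ">>>" as name(argument=value, ...) on one line, values as JSON. play_rows: Moves the arm, as the interface text tells. Its arguments: {"type":"object","properties":{"steps":{"type":"array","items":{"type":"array","items":{"type":"number"}}},"force":{"type":"number"}},"required":["steps"]}

```bash
mkdir -p pics; cat > h.py <<'E'
import numpy as np, cv2
from rig import telemetry, snapshot, calibration, ticket, finder
def cam(n):
    c=calibration(n); R=cv2.Rodrigues(np.array(c['rvec'],float))[0]; t=np.array(c['tvec'],float).ravel(); return c,R,t
def proj(n,P):
    c,R,t=cam(n); q=np.atleast_2d(P)@R.T+t; s=q[:,:2]/q[:,2:]; r2=(s**2).sum(1,keepdims=True); s=s*(1+c['k1']*r2)
    return s*[c['fx'],c['fy']]+[c['cx'],c['cy']]
def ray(n,px):
    c,R,t=cam(n); d=(np.array(px,float)-[c['cx'],c['cy']])/[c['fx'],c['fy']]; s=d.copy()
    for _ in range(20): s=d/(1+c['k1']*(s@s))
    return -R.T@t, R.T@np.array([s[0],s[1],1.])
def onz(n,px,z):
    o,d=ray(n,px); return o+d*(z-o[2])/d[2]
def tri(a,b):
    A=np.zeros((3,3));v=np.zeros(3)
    for n,p in (('side',a),('top',b)):
        o,d=ray(n,p); d/=np.linalg.norm(d); M=np.eye(3)-np.outer(d,d); A+=M; v+=M@o
    return np.linalg.solve(A,v)
E
python3 - <<'E'
from h import *
np.set_printoptions(precision=3,suppress=True)
for n in ('side','top'):
    cv2.imwrite(f'pics/{n}0.png',snapshot(n)); o,d=ray(n,(320,200)); print(n,o,d,calibration(n)['fx'])
    for t in 'spice_jar_mid salt_box_mid tea_tin_mid butter_box_mid round_tray square_tray mid_tray long_tray bowl preserve_jar'.split():
        r=finder.spot_point(n,t); z=.03 if '_mid' in t else 0
        print(t,[(np.round(x['pixel']).tolist(),round(x['conf'],2),np.round(onz(n,x['pixel'],{'butter_box_mid':.03,'tea_tin_mid':.09,'salt_box_mid':.15,'spice_jar_mid':.21}.get(t,0.)),3).tolist()) for x in r[:4]])
s=telemetry.read_state(); print(s['clock'],s['orientation'],s['contact_force'],s['gripper_width'])
E
```

```text
side [ 0.291 -0.631  0.677] [ 0.203  0.794 -0.573] 384.9163830956904
spice_jar_mid [([319.0, 200.0], 0.71, [0.455, 0.018, 0.21])]
salt_box_mid [([316.0, 223.0], 0.56, [0.449, 0.014, 0.15])]
tea_tin_mid [([264.0, 345.0], 0.98, [0.301, -0.224, 0.09]), ([317.0, 248.0], 0.72, [0.448, 0.002, 0.09]), ([248.0, 225.0], 0.64, [0.305, 0.116, 0.09])]
butter_box_mid [([316.0, 268.0], 0.79, [0.447, -0.003, 0.03])]
round_tray [([295.0, 219.0], 0.5, [0.439, 0.228, 0.0])]
square_tray [([315.0, 246.0], 0.72, [0.47, 0.106, 0.0]), ([396.0, 266.0], 0.64, [0.65, -0.01, 0.0])]
mid_tray [([349.0, 349.0], 0.66, [0.467, -0.206, 0.0])]
long_tray [([368.0, 213.0], 0.93, [0.653, 0.213, 0.0])]
bowl [([429.0, 328.0], 0.9, [0.646, -0.196, 0.0]), ([394.0, 269.0], 0.56, [0.641, -0.018, 0.0])]
preserve_jar [([326.0, 181.0], 0.78, [0.578, 0.409, 0.0])]
top [0.379 0.1   1.183] [ 0.108  0.013 -0.994] 393.62176226437134
spice_jar_mid [([361.0, 213.0], 0.49, [0.456, 0.011, 0.21])]
salt_box_mid [([353.0, 215.0], 0.51, [0.453, 0.024, 0.15])]
tea_tin_mid [([359.0, 218.0], 0.82, [0.45, 0.003, 0.09]), ([285.0, 268.0], 0.75, [0.308, 0.204, 0.09]), ([424.0, 269.0], 0.68, [0.313, -0.178, 0.09])]
butter_box_mid [([357.0, 221.0], 0.58, [0.446, 0.005, 0.03])]
round_tray [([280.0, 223.0], 0.97, [0.436, 0.232, 0.0]), ([358.0, 220.0], 0.55, [0.449, -0.0, 0.0])]
square_tray [([362.0, 160.0], 0.91, [0.632, -0.012, 0.0])]
mid_tray [([425.0, 217.0], 0.9, [0.465, -0.202, 0.0])]
long_tray [([290.0, 154.0], 0.82, [0.646, 0.211, 0.0])]
bowl [([423.0, 159.0], 0.73, [0.641, -0.198, 0.0])]
preserve_jar [([226.0, 177.0], 0.82, [0.572, 0.403, 0.0])]
1.1 [-3.142  0.     2.834] [0.968 0.191 0.472] 0.08506608724693336
```

```bash
python3 - <<'E'
from h import *
a=cv2.imread('pics/top0.png'); cv2.imwrite('pics/topc.png',cv2.resize(a[110:300,210:460],None,fx=3.15,fy=3.15,interpolation=cv2.INTER_CUBIC))
a=cv2.imread('pics/side0.png'); cv2.imwrite('pics/sidec.png',cv2.resize(a[160:385,220:480],None,fx=2.65,fy=2.65,interpolation=cv2.INTER_CUBIC))
E
```

```text
(no output)
```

View pics/topc.png

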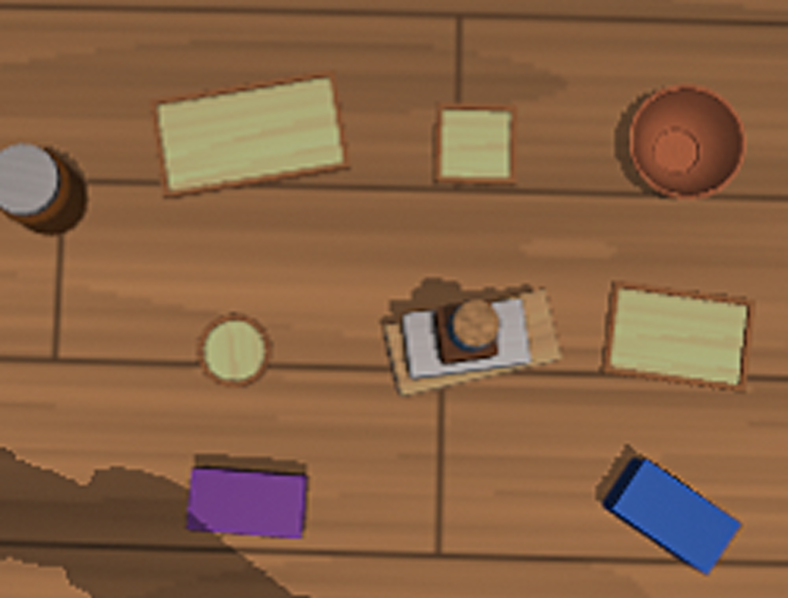

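View pics/sidec.png

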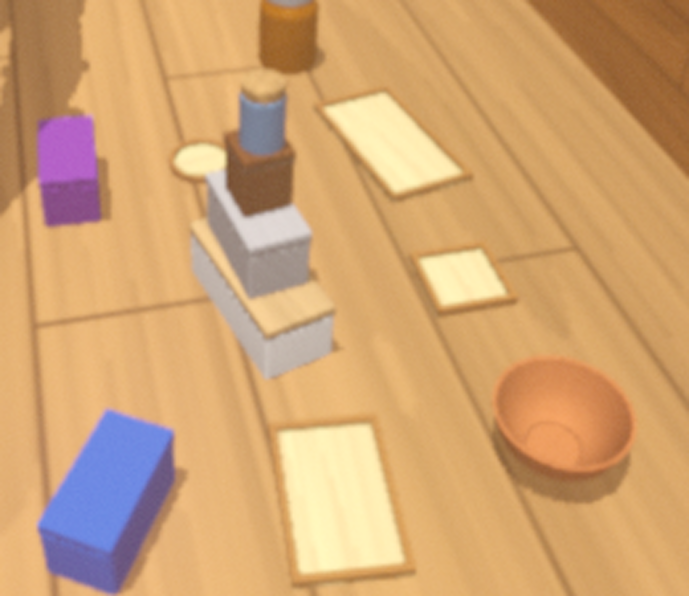

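The images show the stack at about top (358,217): cork-lidded blue jar, dark box, grey tin and white box with light lid. The tea tin candidates in the top view are grey at (359,218), purple at (285,268) and blue at (424,269). Only the grey one in the stack is plain steel, and the crop confirms it. The trays are round (280,223), square (362,160), mid (425,217) and long (290,154).

```bash
python3 - <<'E'
from h import *
img=cv2.imread('pics/top0.png')
def fit(name,mask,z,roi):
    m=np.zeros(mask.shape,np.uint8); x0,y0,x1,y1=roi; m[y0:y1,x0:x1]=mask[y0:y1,x0:x1]
    n,l,st,ce=cv2.connectedComponentsWithStats(m); k=1+np.argmax(st[1:,4]); ys,xs=np.where(l==k)
    pts=np.array([onz('top',(x,y),z)[:2] for x,y in zip(xs,ys)],np.float32)
    (c,s,a)=cv2.minAreaRect(pts*1000); print(name,np.round(c,1),np.round(s,1),'ang',round(a,1),len(xs))
b,g,r=[img[...,i].astype(int) for i in range(3)]
tray=((g>r-5)&(g>b+25)&(g>120)).astype(np.uint8)
fit('long',tray,.004,(255,130,325,175)); fit('square',tray,.004,(345,140,378,172)); fit('mid',tray,.004,(395,195,455,240)); fit('round',tray,.004,(270,205,300,240))
# manual corners from crop (z of top faces)
def man(name,C,z):
    P=np.array([onz('top',(u/3.15+210-.3,v/3.15+110-.3),z)[:2]*1000 for u,v in C],np.float32)
    e=np.diff(np.vstack([P,P[:1]]),axis=0); print(name,P.mean(0),np.linalg.norm(e,axis=1),np.degrees(np.arctan2(e[:,1],e[:,0])))
man('butter',[(382,321),(545,288),(561,360),(402,395)],.06)
man('tea',[(403,312),(522,297),(530,362),(413,378)],.12)
man('salt-left/bottom',[(435,309),(442,363),(497,357)],.18)
man('spice',[(475,325)]*2,.24)
grey=((abs(r-b)<25)&(r>140)).astype(np.uint8); fit('tea',cv2.morphologyEx(grey,cv2.MORPH_CLOSE,np.ones((25,25))),.12,(330,195,385,240))
E
```

```text
long [633.3 209.9] [ 21.9 165.6] ang 15.5 264
square [627.9  -5.6] [21.7 58. ] ang 1.4 140
mid [ 447.  -199.3] [120.6  23.7] ang 86.1 234
round [440.1 238.3] [48.5 20.2] ang 6.7 93
butter [452.31522    -0.7316122] [151.50789   66.961235 147.5358    69.40816 ] [ -77.15923  -166.92834   103.740456   16.359667]
tea [451.48364    9.470976] [103.34891   56.316635 101.2604    57.322956] [ -81.42617 -172.33832   99.1402     9.77027]
salt-left/bottom [442.52573  21.83001] [44.165394 44.783123 63.34466 ] [-171.59474   -82.41221    53.388783]
spice [452.7442    13.748616] [0. 0.] [0. 0.]
tea [451.4   9.3] [ 53.8 101.6] ang 8.8 715
```

```bash
python3 - <<'E'
from h import *
def man(name,C,z):
    P=np.array([onz('top',(u/3.15+210-.3,v/3.15+110-.3),z)[:2]*1000 for u,v in C],np.float32)
    e=np.diff(np.vstack([P,P[:1]]),axis=0); print(name,P.mean(0).round(1),np.linalg.norm(e,axis=1).round(),np.degrees(np.arctan2(e[:,1],e[:,0])).round(1))
man('long',[(155,103),(331,76),(348,168),(168,195)],.009)
man('square',[(438,106),(517,107),(515,184),(433,183)],.009)
man('mid',[(612,283),(751,298),(744,388),(604,371)],.009)
man('round',[(234,350)]*2,.007)
man('salt',[(435,309),(497,357)],.18)
s=telemetry.read_state(); print(s['tcp_pos'],s['orientation'])
E
```

```text
long [649.3 211.9] [173.  92. 175.  92.] [ -79.9 -168.3   99.9   10.3]
square [644.8  -5.6] [76. 76. 79. 76.] [-89.4 179.1  90.7  -2.7]
mid [ 466.  -200.2] [134.  86. 134.  84.] [-94.8 175.2  84.4  -4.9]
round [441.6 220.9] [0. 0.] [0. 0.]
salt [450.8  15.5] [63. 63.] [-126.6   53.4]
[0.18939094 0.59558243 0.30387072] [-3.14152136e+00  2.30851063e-05  2.83376879e+00]
```

>>> play_rows(steps=[[0.2, 5, -5, 5, 0, 0, -0.15], [0.2, 9, -9, 6, 0, 0, -0.3], [0.2, 12, -13, 6, 0, 0, -0.45], [0.2, 15, -17, 6, 0, 0, -0.6], [0.2, 18, -21, 6, 0, 0, -0.75], [0.2, 20, -25, 6, 0, 0, -0.9], [0.2, 22, -29, 6, 0, 0, -1.05], [0.2, 23, -33, 6, 0, 0, -1.12]], force=40)

```text
clock: 1.9
tcp_pos: [0.4139, 0.2822, 0.364]
orientation: [3.141, -0.0, 1.708]
contact_force: [0.6, -0.7, 0.6]
gripper_width: 0.0685
grip_force: 0.0
```

>>> play_rows(steps=[[0.2, 1, -4, 0, 0, 0, 0], [0.2, 2, -8, 0, 0, 0, 0], [0.2, 3, -12, 0, 0, 0, 0], [0.2, 3.5, -16, 0, 0, 0, 0], [0.2, 3.5, -20, 0, 0, 0, 0], [0.2, 3.5, -25, 0, 0, 0, 0], [0.2, 3.5, -25, 0, 0, 0, 0], [0.2, 3.5, -25, 0, 0, 0, 0]])

```text
clock: 2.7
tcp_pos: [0.4476, 0.033, 0.3641]
orientation: [3.141, -0.0, 1.711]
contact_force: [0.1, 0.7, -0.4]
gripper_width: 0.0684
grip_force: 0.0
```

```bash
python3 - <<'E'
from h import *
s=telemetry.read_state(); print(s['tcp_pos'],s['orientation'])
f=lambda u,v:(u/2.65+220-.3,v/2.65+160-.3)
print('round side',onz('side',f(202,161),.007))
print('square side',np.mean([onz('side',f(*p),.009) for p in [(414,254),(482,244),(516,298),(440,313)]],0))
print('mid side',np.mean([onz('side',f(*p),.009) for p in [(271,424),(374,416),(413,571),(294,584)]],0))
print('long side',np.mean([onz('side',f(*p),.009) for p in [(318,107),(387,89),(471,177),(397,198)]],0))
print('jar side topcentre',onz('side',f(264,85),.24))
E
```

```text
[0.44760081 0.03301573 0.36409456] [ 3.14100835e+00 -3.12934743e-04  1.71070917e+00]
round side [0.43900697 0.21359941 0.007     ]
square side [ 0.64321173 -0.01056385  0.009     ]
mid side [ 0.4626805  -0.20464685  0.009     ]
long side [0.64827141 0.20442918 0.009     ]
jar side topcentre [0.45171047 0.00328267 0.24      ]
```

```bash
python3 - <<'E'
from h import *
s=telemetry.read_state(); T=np.array(s['tcp_pos']); a=s['orientation'][2]-np.pi/2; w=s['gripper_width']/2
R=np.array([np.cos(a),np.sin(a),0])
out=[]
for n in ('side','top'):
    im=snapshot(n); k=4; pts=[T+[0,0,-.073+.008]+R*w,T+[0,0,-.065]-R*w,np.array([.452,.009,.24])]; px=proj(n,pts)
    c=px[:2].mean(0).astype(int); x0,y0=c-[48,75]; 
    cr=cv2.resize(im[y0:y0+150,x0:x0+97],None,fx=k,fy=k,interpolation=cv2.INTER_CUBIC)
    for p in px: cv2.drawMarker(cr,tuple(((p-[x0,y0]+.5)*k).astype(int).tolist()),(0,255,0),cv2.MARKER_CROSS,10,1)
    out.append(cr); print(n,x0,y0,px)
cv2.imwrite('pics/m1.png',np.hstack(out))
E
```

```text
side 266 84 [[330.10381569 156.92000575]
 [298.42502034 162.40835209]
 [318.81195486 190.2456398 ]]
top 306 138 [[352.46240022 197.9708561 ]
 [356.19859216 228.05762666]
 [362.46630649 213.23062618]]
```

View pics/m1.png

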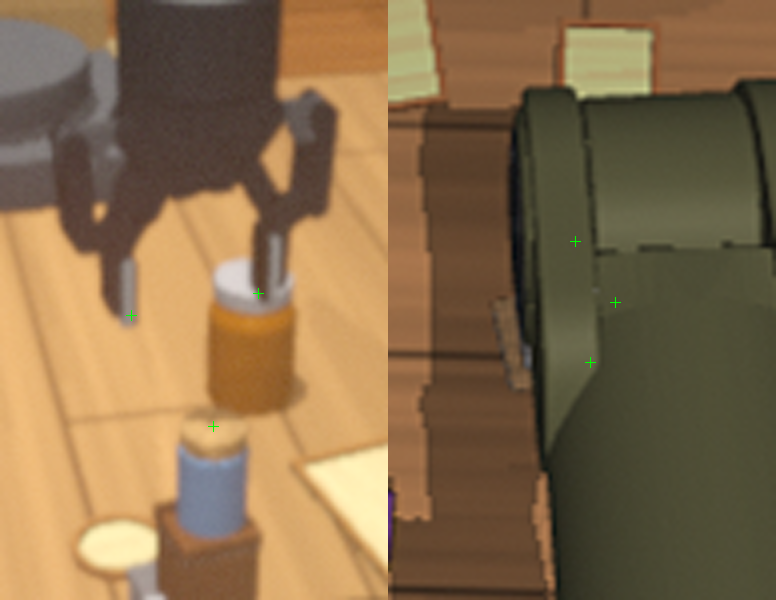

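The side view shows the projected pad tips landing on the real ones at (331,157) and (298,163), so it is well calibrated. The top view reads y about 8 mm high, but both cameras give the same tray-minus-object displacements. Descending on the jar.

>>> play_rows(steps=[[0.2, 0.4, -2.7, 0, 0, 0, 0], [0.2, 0.4, -2.7, -3, 0, 0, 0], [0.2, 0.4, -2.7, -6, 0, 0, 0], [0.2, 0.4, -2.7, -8, 0, 0, 0], [0.2, 0.4, -2.7, -9.9, 0, 0, 0], [0.2, 0.4, -2.7, -9.9, 0, 0, 0]], force=30)

```text
clock: 3.4
tcp_pos: [0.4507, 0.0087, 0.2628]
orientation: [-3.137, -0.001, 1.717]
contact_force: [0.3, -0.6, -0.6]
gripper_width: 0.068
grip_force: 0.0
```

>>> play_rows(steps=[[0.8, 0, 0, 0, 0, 0, 0], [0.8, 0, 0, 0, 0, 0, 0], [0.8, 0, 0, 0, 0, 0, 0], [0.8, 0, 0, 0, 0, 0, 0], [0.8, 0, 0, 0, 0, 0, 0], [0.8, 0, 0, 0, 0, 0, 0]], force=30)

```text
clock: 4.0
tcp_pos: [0.4523, 0.0072, 0.2657]
orientation: [3.139, -0.0, 1.714]
contact_force: [-0.4, 1.4, 6.6]
gripper_width: 0.0372
grip_force: 33.0
```

>>> play_rows(steps=[[0.8, 0, 0, 2, 0, 0, 0], [0.8, 0, 0, 5, 0, 0, 0], [0.8, 0, 2, 7, 0, 0, 0], [0.8, -0.3, 6, 7, 0, 0, 0], [0.8, -0.6, 10, 7, 0, 0, 0], [0.8, -1.2, 14, 7, 0, 0, 0], [0.8, -1.2, 18, 7, 0, 0, 0], [0.8, -1.2, 20.8, 7, 0, 0, 0]])

```text
clock: 4.8
tcp_pos: [0.4387, 0.2177, 0.3347]
orientation: [-3.141, -0.001, 1.716]
contact_force: [-0.1, -0.6, -1.6]
gripper_width: 0.0371
grip_force: 32.4
```

>>> play_rows(steps=[[0.8, 0, 0, -5, 0, 0, 0], [0.8, 0, 0, -9, 0, 0, 0], [0.8, 0, 0, -13, 0, 0, 0], [0.8, 0, 0, -17, 0, 0, 0], [0.8, 0, 0, -20, 0, 0, 0], [0.8, 0, 0, -21, 0, 0, 0], [0.8, 0, 0, -21, 0, 0, 0], [0.8, 0, 0, -21, 0, 0, 0]])

```text
clock: 5.6
tcp_pos: [0.4403, 0.2152, 0.1258]
orientation: [3.14, -0.0, 1.714]
contact_force: [0.5, 0.6, -0.3]
gripper_width: 0.0374
grip_force: 32.4
```

```bash
python3 - <<'E'
from h import *
print(telemetry.read_state()['tcp_pos'])
a=snapshot('side'); b=snapshot('top')
cv2.imwrite('pics/p2.png',np.hstack([cv2.resize(a[130:280,250:350],None,fx=4,fy=4,interpolation=cv2.INTER_CUBIC),cv2.resize(b[150:300,250:350],None,fx=4,fy=4,interpolation=cv2.INTER_CUBIC)]))
E
```

```text
[0.44025905 0.21515232 0.12582853]
```

View pics/p2.png

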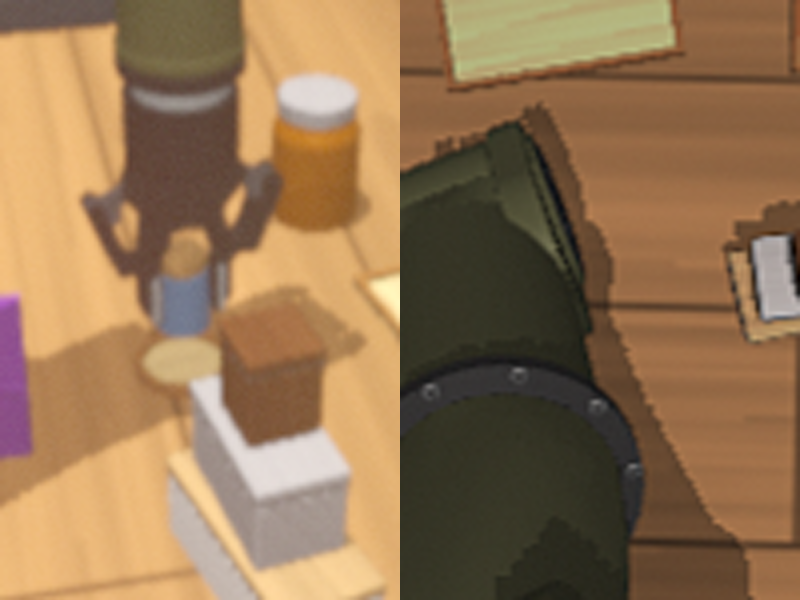

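The side view shows the jar upright about 35 mm over the round tray and in line with it, and the salt box still in place. Lowering.

>>> play_rows(steps=[[0.8, 0, 0, -2, 0, 0, 0], [0.8, 0, 0, -3, 0, 0, 0], [0.8, 0, 0, -3.4, 0, 0, 0], [0.8, 0, 0, -3.5, 0, 0, 0], [0.8, 0, 0, -3.6, 0, 0, 0], [0.8, 0, 0, -3.6, 0, 0, 0]])

```text
clock: 6.3
tcp_pos: [0.4397, 0.215, 0.0897]
orientation: [3.141, -0.0, 1.714]
contact_force: [-1.1, -0.2, 3.7]
gripper_width: 0.0373
grip_force: 32.5
```

```bash
python3 - <<'E'
from h import *
s=telemetry.read_state();print(s['tcp_pos'],s['contact_force'])
a=snapshot('side')
cv2.imwrite('pics/p3.png',cv2.resize(a[170:245,255:345],None,fx=6,fy=6,interpolation=cv2.INTER_CUBIC))
E
```

```text
[0.43971721 0.21500407 0.08971755] [-1.14657272 -0.23801519  3.71294237]
```

View pics/p3.png

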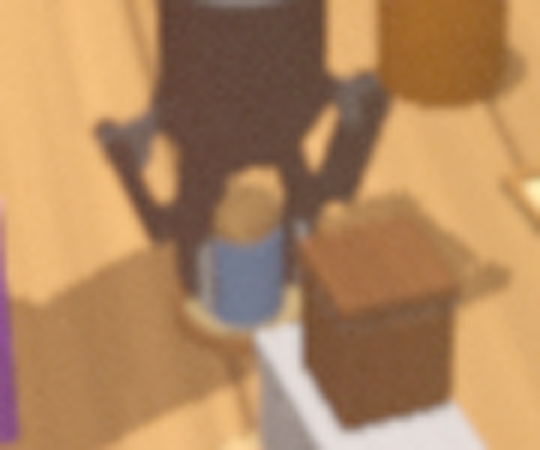

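The jar sits inside the round rim in the side view, and a 3.7 N reaction confirms contact. Releasing and going to the salt box.

>>> play_rows(steps=[[0.2, 0, 0, 0, 0, 0, 0], [0.2, 0, 0, 0, 0, 0, 0], [0.2, 0, 0, 0, 0, 0, 0], [0.2, 0, 0, 2, 0, 0, 0], [0.2, 0, 0, 6, 0, 0, 0], [0.2, 0, 0, 11, 0, 0, 0], [0.2, 0, 0, 16, 0, 0, 0], [0.2, 0, 0, 21, 0, 0, 0]])

```text
clock: 7.15
tcp_pos: [0.4393, 0.2146, 0.301]
orientation: [3.142, 0.0, 1.714]
contact_force: [1.7, 1.1, -0.6]
gripper_width: 0.0678
grip_force: 0.0
```

>>> play_rows(steps=[[0.2, 0, -4, 1, 0, 0, 0], [0.2, 0.3, -8, 1, 0, 0, 0], [0.2, 0.6, -12, 1, 0, 0, 0], [0.2, 0.9, -16, 1, 0, 0, 0], [0.2, 1.2, -20.5, 1, 0, 0, 0], [0.2, 1.2, -20.5, 1, 0, 0, 0], [0.2, 1.2, -20.5, 1, 0, 0, 0]])

```text
clock: 7.85
tcp_pos: [0.4515, 0.009, 0.3089]
orientation: [3.142, -0.0, 1.711]
contact_force: [0.7, -0.1, -0.0]
gripper_width: 0.0682
grip_force: 0.0
```

```bash
python3 - <<'E'
from h import *
s=telemetry.read_state();T=np.array(s['tcp_pos']);print(T,s['orientation'])
a=snapshot('side');k=5;x0,y0=265,150
cr=cv2.resize(a[y0:y0+110,x0:x0+90],None,fx=k,fy=k,interpolation=cv2.INTER_CUBIC)
for P in [(.451,.010,.18),(.451,.010,.12),T+[0,0,-.065]]:
    p=proj('side',P)[0]; cv2.drawMarker(cr,tuple(((p-[x0,y0]+.5)*k).astype(int).tolist()),(0,255,0),cv2.MARKER_CROSS,10,1)
q=np.deg2rad(8);ex=np.array([np.cos(q),np.sin(q)]);ey=np.array([-ex[1],ex[0]])
for h,z,c in [((23,23),.18,(.451,.010)),((28,52),.12,(.451,.002))]:
    C=[(*(np.array(c)+sx*ex*h[0]/1e3+sy*ey*h[1]/1e3),z) for sx,sy in ((1,1),(-1,1),(-1,-1),(1,-1))]
    cv2.polylines(cr,[((proj('side',C)-[x0,y0]+.5)*k).astype(np.int32)],True,(0,255,0),1)
cv2.imwrite('pics/p4.png',cr)
E
```

```text
[0.45154075 0.00899962 0.30886907] [ 3.14158470e+00 -1.28359856e-04  1.71068346e+00]
```

View pics/p4.png

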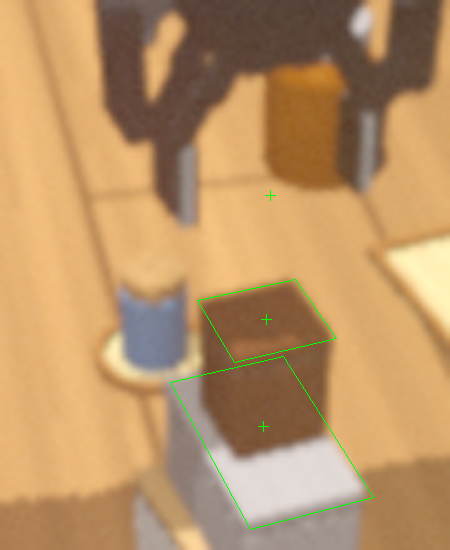

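The jar stands in the round tray at (296,217). The predicted salt-box outline matches to about 1 px, with the box about 2 mm less in x. Descending on the salt box.

>>> play_rows(steps=[[0.2, -0.2, 0, -3, 0, 0, 0], [0.2, -0.2, 0, -6, 0, 0, 0], [0.2, -0.2, 0, -8.5, 0, 0, 0], [0.2, -0.2, 0, -10.4, 0, 0, 0], [0.2, -0.2, 0, -10.4, 0, 0, 0], [0.2, -0.2, 0, -10.4, 0, 0, 0]])

```text
clock: 8.5
tcp_pos: [0.4498, 0.0111, 0.205]
orientation: [-3.141, -0.0, 1.716]
contact_force: [0.2, -0.0, 0.5]
gripper_width: 0.0683
grip_force: 0.0
```

>>> play_rows(steps=[[0.7, 0, 0, 0, 0, 0, 0], [0.7, 0, 0, 0, 0, 0, 0], [0.7, 0, 0, 0, 0, 0, 0], [0.7, 0, 0, 0, 0, 0, 0], [0.7, 0, 0, 0, 0, 0, 0]], force=30)

```text
clock: 9.0
tcp_pos: [0.4506, 0.0103, 0.206]
orientation: [3.139, -0.0, 1.714]
contact_force: [1.2, 1.3, 7.5]
gripper_width: 0.0459
grip_force: 33.0
```

>>> play_rows(steps=[[0.7, 0, 0, 2, 0, 0, 0], [0.7, 0, 0, 5, 0, 0, 0], [0.7, 1.5, -0.2, 7, 0, 0, 0], [0.7, 5, -0.5, 7, 0, 0, -0.05], [0.7, 9, -1, 7, 0, 0, -0.1], [0.7, 13, -1.5, 7, 0, 0, -0.14], [0.7, 17, -2, 7, 0, 0, -0.14], [0.7, 19.3, -2, 7, 0, 0, -0.14]])

```text
clock: 9.8
tcp_pos: [0.6448, -0.0109, 0.2744]
orientation: [3.141, 0.001, 1.573]
contact_force: [-0.2, -0.0, -1.2]
gripper_width: 0.0461
grip_force: 32.2
```

>>> play_rows(steps=[[0.7, 0, 0, -4, 0, 0, 0], [0.7, 0, 0, -8, 0, 0, 0], [0.7, 0, 0, -12, 0, 0, 0], [0.7, 0, 0, -15, 0, 0, 0], [0.7, 0, 0, -16, 0, 0, 0], [0.7, 0, 0, -16, 0, 0, 0], [0.7, 0, 0, -16, 0, 0, 0]])

```text
clock: 10.5
tcp_pos: [0.6434, -0.0102, 0.1163]
orientation: [3.14, 0.0, 1.574]
contact_force: [-0.2, 0.2, -1.6]
gripper_width: 0.0461
grip_force: 32.2
```

```bash
cat >> h.py <<'E'
def rect(cr,c,h,z,deg,x0,y0,k,col):
    q=np.deg2rad(deg);ex=np.array([np.cos(q),np.sin(q)]);ey=np.array([-ex[1],ex[0]])
    C=[(*(np.array(c)+sx*ex*h[0]/1e3+sy*ey*h[1]/1e3),z) for sx,sy in ((1,1),(-1,1),(-1,-1),(1,-1))]
    cv2.polylines(cr,[((proj('side',C)-[x0,y0]+.5)*k).astype(np.int32)],True,col,1)
def crop(f,x0,y0,w,h,k,rects=()):
    a=snapshot('side'); cr=cv2.resize(a[y0:y0+h,x0:x0+w],None,fx=k,fy=k,interpolation=cv2.INTER_CUBIC)
    for r in rects: rect(cr,*r[:4],x0,y0,k,r[4])
    cv2.imwrite(f,cr)
E
python3 - <<'E'
from h import *
s=telemetry.read_state();T=s['tcp_pos'];print(T,s['orientation'])
crop('pics/p5.png',290,180,150,110,5,[((.644,-.010),(39,39),.009,0,(0,255,0)),((.450,.002),(28,52),.12,8.5,(0,255,0))])
E
```

```text
[ 0.6434393  -0.0102424   0.11628883] [3.13975030e+00 1.14528297e-04 1.57357198e+00]
```

View pics/p5.png

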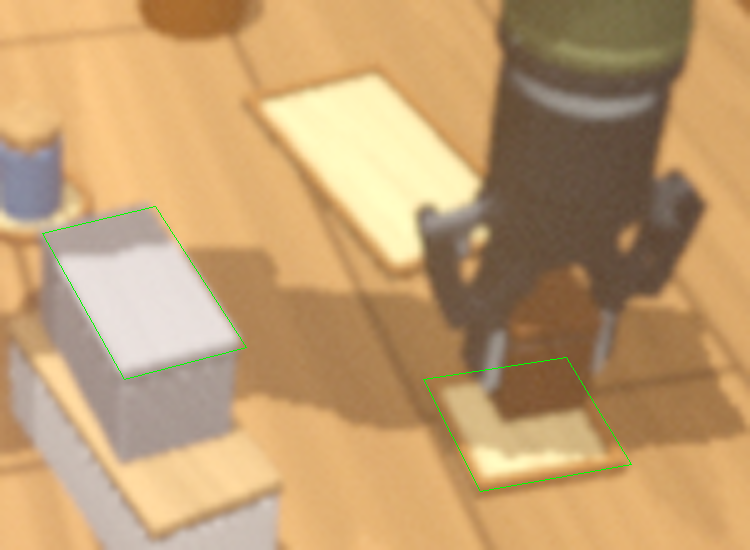

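The tray outline matches at (395,265), and the box hangs upright and centred about 26 mm above it. The tin's predicted outline also fits its top. Lowering and releasing.

>>> play_rows(steps=[[0.7, 0, 0, -1.5, 0, 0, 0], [0.7, 0, 0, -2.3, 0, 0, 0], [0.7, 0, 0, -2.6, 0, 0, 0], [0.7, 0, 0, -2.7, 0, 0, 0], [0.7, 0, 0, -2.7, 0, 0, 0]])

```text
clock: 11.05
tcp_pos: [0.6424, -0.0099, 0.0899]
orientation: [3.141, -0.001, 1.574]
contact_force: [-7.1, 0.5, 19.4]
gripper_width: 0.0457
grip_force: 34.4
```

>>> play_rows(steps=[[0.2, 0, 0, 0, 0, 0, 0], [0.2, 0, 0, 0, 0, 0, 0], [0.2, 0, 0, 0, 0, 0, 0], [0.1, 0, 0, 2, 0, 0, 0], [0.1, 0, 0, 6, 0, 0, 0], [0.1, 0, 0, 10, 0, 0, 0], [0.1, 0, 0, 14, 0, 0, 0], [0.1, 0, 0, 16, 0, 0, 0]])

```text
clock: 11.85
tcp_pos: [0.6436, -0.0103, 0.2514]
orientation: [3.137, 0.0, 1.574]
contact_force: [-0.1, -1.1, 0.3]
gripper_width: 0.0769
grip_force: 0.0
```

>>> play_rows(steps=[[0.1, -4, 0.2, 0, 0, 0, 0.05], [0.1, -8, 0.4, 0, 0, 0, 0.1], [0.1, -12, 0.6, 0, 0, 0, 0.14], [0.1, -16, 0.9, 0, 0, 0, 0.15], [0.1, -19.4, 1.2, 0, 0, 0, 0.15], [0.1, -19.4, 1.2, -1, 0, 0, 0.15], [0.1, -19.4, 1.2, -1, 0, 0, 0.15]])

```text
clock: 12.55
tcp_pos: [0.4483, 0.0022, 0.2373]
orientation: [-3.141, -0.0, 1.724]
contact_force: [0.5, -0.1, 0.4]
gripper_width: 0.0769
grip_force: 0.0
```

```bash
python3 - <<'E'
from h import *
s=telemetry.read_state();T=s['tcp_pos'];print(T,s['orientation'],s['gripper_width'])
crop('pics/p6.png',280,165,150,115,5,[((.449,.002),(28,52),.12,8.5,(0,255,0)),((.449,-.006),(33,75),.06,14,(255,0,255))])
E
```

```text
[0.44825264 0.00215338 0.23731907] [-3.14109854e+00 -2.56903157e-04  1.72409805e+00] 0.0769060269380363
```

View pics/p6.png

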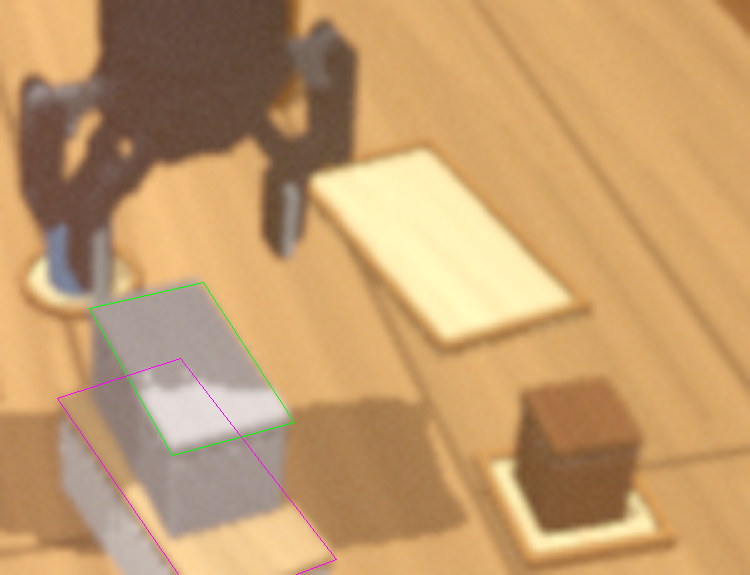

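The salt box stands flat inside the square tray at (394,258). The tin's outline fits its top, so I descend on it.

>>> play_rows(steps=[[0.1, -0.1, 0, -3, 0, 0, 0], [0.1, -0.1, 0, -6, 0, 0, 0], [0.1, -0.1, 0, -8, 0, 0, 0], [0.1, -0.1, 0, -9.3, 0, 0, 0], [0.1, -0.1, 0, -9.3, 0, 0, 0], [0.1, -0.1, 0, -9.3, 0, 0, 0]])

```text
clock: 13.2
tcp_pos: [0.4486, 0.0018, 0.1448]
orientation: [-3.141, 0.0, 1.723]
contact_force: [0.2, -0.6, 1.2]
gripper_width: 0.0767
grip_force: 0.0
```

>>> play_rows(steps=[[0.6, 0, 0, 0, 0, 0, 0], [0.6, 0, 0, 0, 0, 0, 0], [0.6, 0, 0, 0, 0, 0, 0], [0.6, 0, 0, 0, 0, 0, 0], [0.6, 0, 0, 0, 0, 0, 0]], force=50)

```text
clock: 13.7
tcp_pos: [0.4488, 0.0019, 0.1458]
orientation: [3.138, 0.0, 1.724]
contact_force: [0.7, 0.2, 5.6]
gripper_width: 0.0556
grip_force: 53.7
```

>>> play_rows(steps=[[0.6, 0, 0, 2, 0, 0, 0], [0.6, 0, 0, 5, 0, 0, 0], [0.6, 0, -1, 8, 0, 0, 0], [0.6, 0.3, -5, 8, 0, 0, -0.06], [0.6, 0.6, -9, 8, 0, 0, -0.12], [0.6, 0.9, -13, 8, 0, 0, -0.18], [0.6, 1.4, -17, 8, 0, 0, -0.235], [0.6, 1.4, -20.8, 8, 0, 0, -0.235]])

```text
clock: 14.5
tcp_pos: [0.4616, -0.2074, 0.2249]
orientation: [3.142, -0.0, 1.487]
contact_force: [1.4, -0.0, -1.8]
gripper_width: 0.0557
grip_force: 54.1
```

>>> play_rows(steps=[[0.6, 0, 0, -3, 0, 0, 0], [0.6, 0, 0, -6, 0, 0, 0], [0.6, 0, 0, -9, 0, 0, 0], [0.6, 0, 0, -11, 0, 0, 0], [0.6, 0, 0, -11, 0, 0, 0], [0.6, 0, 0, -11, 0, 0, 0]])

```text
clock: 15.1
tcp_pos: [0.4615, -0.206, 0.1151]
orientation: [-3.141, -0.0, 1.489]
contact_force: [0.1, 0.4, -2.2]
gripper_width: 0.0554
grip_force: 53.8
```

```bash
python3 - <<'E'
from h import *
s=telemetry.read_state();T=s['tcp_pos'];print(T,s['orientation'],s['gripper_width'])
crop('pics/p7.png',270,215,150,170,3.5,[((.463,-.206),(44,68),.009,-5,(0,255,0)),((.463,-.206),(28,52),T[2]-.0258,-5,(0,255,0)),((.449,-.006),(33,75),.06,14,(255,0,255))])
E
```

```text
[ 0.46149093 -0.20601623  0.11507065] [-3.14070391e+00 -2.66463338e-04  1.48867599e+00] 0.05539888276357754
```

View pics/p7.png

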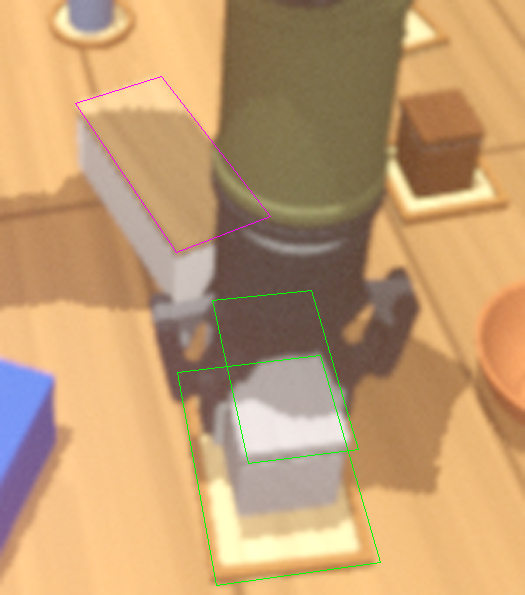

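Tin and tray in the side view are shifted by the same 1–2 px from their predicted outlines, so the tin is centred over the tray about 25 mm up. Lowering and releasing.

>>> play_rows(steps=[[0.6, 0, 0, -1.5, 0, 0, 0], [0.6, 0, 0, -2.2, 0, 0, 0], [0.6, 0, 0, -2.5, 0, 0, 0], [0.6, 0, 0, -2.5, 0, 0, 0], [0.6, 0, 0, -2.5, 0, 0, 0]])

```text
clock: 15.65
tcp_pos: [0.4618, -0.2061, 0.0903]
orientation: [3.141, 0.0, 1.489]
contact_force: [0.9, -0.0, -1.4]
gripper_width: 0.0558
grip_force: 53.9
```

>>> play_rows(steps=[[0.1, 0, 0, 0, 0, 0, 0], [0.1, 0, 0, 0, 0, 0, 0], [0.1, 0, 0, 0, 0, 0, 0], [0, 0, 0, 1.5, 0, 0, 0], [0, 0, 0, 5, 0, 0, 0], [0, 0, 0, 9, 0, 0, 0], [0, 0, 0, 12, 0, 0, 0], [0, 0, 0, 12, 0, 0, 0]])

```text
clock: 16.45
tcp_pos: [0.4632, -0.207, 0.2137]
orientation: [3.135, 0.002, 1.489]
contact_force: [0.5, -0.2, -0.6]
gripper_width: 0.0851
grip_force: 0.0
```

>>> play_rows(steps=[[0, -0.3, 4, 0, 0, 0, 0.06], [0, -0.6, 8, 0, 0, 0, 0.12], [0, -0.9, 12, 0, 0, 0, 0.2], [0, -1.2, 16, 0, 0, 0, 0.27], [0, -1.2, 20, 0, 0, 0, 0.33], [0, -1.2, 20, 0, 0, 0, 0.33], [0, -1.2, 20, 0, 0, 0, 0.33]])

```text
clock: 17.15
tcp_pos: [0.4494, -0.0052, 0.2094]
orientation: [-3.141, -0.0, 1.821]
contact_force: [-0.8, -0.8, -0.2]
gripper_width: 0.0856
grip_force: 0.0
```

```bash
python3 - <<'E'
from h import *
s=telemetry.read_state();T=s['tcp_pos'];print(T,s['orientation'],s['gripper_width'])
crop('pics/p8.png',270,195,150,180,3.3,[((.449,-.006),(33,75),.06,14,(255,0,255))])
E
```

```text
[ 0.44938177 -0.00523772  0.20936455] [-3.14086276e+00 -2.13528005e-04  1.82093884e+00] 0.08557935562256778
```

View pics/p8.png

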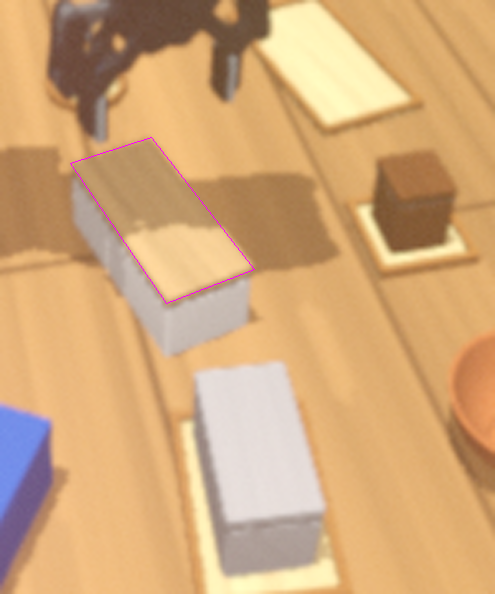

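The tin stands in its tray at (348,340). The butter box reads about 4 mm nearer in y than predicted, so its centre is about (0.448, -0.010). Descending with full opening.

>>> play_rows(steps=[[0, -0.1, -0.4, -4, 0, 0, 0], [0, -0.1, -0.4, -7, 0, 0, 0], [0, -0.1, -0.4, -9, 0, 0, 0], [0, -0.1, -0.4, -11, 0, 0, 0], [0, -0.1, -0.4, -12.5, 0, 0, 0], [0, -0.1, -0.4, -12.5, 0, 0, 0], [0, -0.1, -0.4, -12.5, 0, 0, 0]])

```text
clock: 17.9
tcp_pos: [0.4486, -0.0113, 0.0848]
orientation: [-3.141, 0.0, 1.816]
contact_force: [0.4, -0.7, 0.2]
gripper_width: 0.0856
grip_force: 0.0
```

>>> play_rows(steps=[[0.4, 0, 0, 0, 0, 0, 0], [0.4, 0, 0, 0, 0, 0, 0], [0.4, 0, 0, 0, 0, 0, 0], [0.4, 0, 0, 0, 0, 0, 0], [0.4, 0, 0, 0, 0, 0, 0]], force=70)

```text
clock: 18.4
tcp_pos: [0.4502, -0.0104, 0.0862]
orientation: [3.138, 0.001, 1.818]
contact_force: [1.8, -0.8, 6.2]
gripper_width: 0.0651
grip_force: 77.6
```

>>> play_rows(steps=[[0.4, 0, 0, 3, 0, 0, 0], [0.4, 0, 0, 7, 0, 0, 0], [0.4, 1, 1, 9, 0, 0, 0], [0.4, 4, 4.3, 9, 0, 0, -0.02], [0.4, 7, 7.5, 9, 0, 0, -0.04], [0.4, 10, 10.8, 9, 0, 0, -0.06], [0.4, 13, 14, 9, 0, 0, -0.06], [0.4, 15, 16.1, 9, 0, 0, -0.06]])

```text
clock: 19.2
tcp_pos: [0.5996, 0.1544, 0.1749]
orientation: [3.141, -0.001, 1.762]
contact_force: [0.2, -0.8, -3.7]
gripper_width: 0.0654
grip_force: 80.7
```

>>> play_rows(steps=[[0.4, 2, 2, 0, 0, 0, 0], [0.4, 4, 4.3, 0, 0, 0, 0], [0.4, 4.8, 5.2, -1, 0, 0, 0], [0.4, 4.8, 5.2, -3, 0, 0, 0], [0.4, 4.8, 5.2, -5.5, 0, 0, 0], [0.4, 4.8, 5.2, -6, 0, 0, 0], [0.4, 4.8, 5.2, -6, 0, 0, 0]])

```text
clock: 19.9
tcp_pos: [0.6455, 0.2024, 0.1137]
orientation: [-3.138, 0.001, 1.758]
contact_force: [-0.0, -0.1, -2.7]
gripper_width: 0.0653
grip_force: 80.5
```

```bash
python3 - <<'E'
from h import *
s=telemetry.read_state();T=s['tcp_pos'];print(T,s['orientation'],s['gripper_width'])
crop('pics/p9.png',300,140,140,110,5,[((.648,.204),(49,91),.009,10.5,(0,255,0)),((T[0],T[1]),(33,75),T[2]-.086,10.5,(255,0,255))])
E
```

```text
[0.64551739 0.20237439 0.11373674] [-3.13821500e+00  6.16013108e-04  1.75844617e+00] 0.06528091060466956
```

View pics/p9.png

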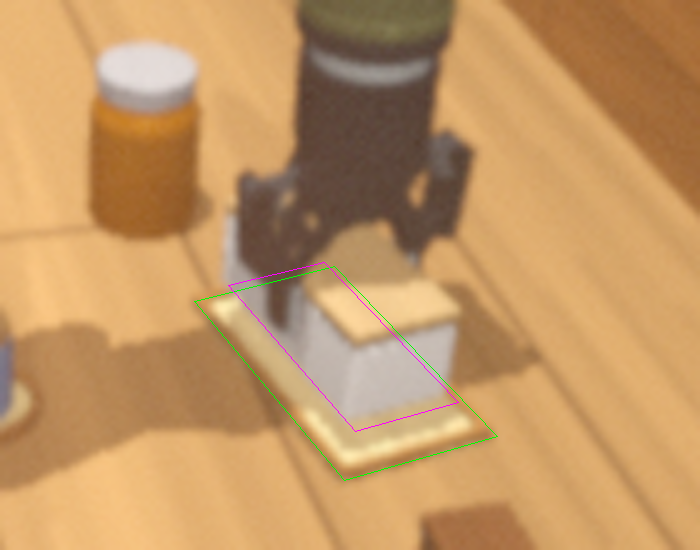

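Box bottom and tray outline line up within about 3 mm in the side view, and the box is upright. Nudging +2 mm in x, then lowering and releasing.

>>> play_rows(steps=[[0.4, 0.2, 0, -1, 0, 0, 0], [0.4, 0.2, 0, -1.8, 0, 0, 0], [0.4, 0.2, 0, -2.3, 0, 0, 0], [0.4, 0.2, 0, -2.4, 0, 0, 0], [0.4, 0.2, 0, -2.4, 0, 0, 0], [0.4, 0.2, 0, -2.4, 0, 0, 0]])

```text
clock: 20.55
tcp_pos: [0.6487, 0.203, 0.091]
orientation: [3.141, -0.0, 1.759]
contact_force: [-0.3, -0.4, -3.9]
gripper_width: 0.0649
grip_force: 80.6
```

>>> play_rows(steps=[[0, 0, 0, 0, 0, 0, 0], [0, 0, 0, 0, 0, 0, 0], [0, 0, 0, 0, 0, 0, 0], [0, 0, 0, 1, 0, 0, 0], [0, 0, 0, 4, 0, 0, 0], [0, 0, 0, 8, 0, 0, 0], [0, 0, 0, 12, 0, 0, 0], [0, 0, 0, 16, 0, 0, 0]])

```text
clock: 21.35
tcp_pos: [0.6485, 0.2028, 0.2535]
orientation: [3.141, -0.0, 1.759]
contact_force: [0.8, 0.2, 0.5]
gripper_width: 0.0851
grip_force: 0.0
```

>>> play_rows(steps=[[0, -4, 0, 3, 0, 0, 0], [0, -8, 0, 3, 0, 0, 0], [0, -12, 0, 3, 0, 0, 0], [0, -16, 0, 3, 0, 0, 0], [0, -20, 0, 3, 0, 0, 0], [0, -22, -4, 3, 0, 0, 0], [0, -22, -8, 3, 0, 0, 0], [0, -22, -8, 3, 0, 0, 0]])

```text
clock: 22.15
tcp_pos: [0.428, 0.1181, 0.2823]
orientation: [3.14, 0.001, 1.753]
contact_force: [0.9, 0.5, 1.0]
gripper_width: 0.0857
grip_force: 0.0
```

```bash
python3 - <<'E'
from h import *
s=telemetry.read_state();print(s['tcp_pos'],s['contact_force'])
crop('pics/p10.png',245,145,205,235,2.5)
b=snapshot('top');a=cv2.imread('pics/p10.png')
t=cv2.resize(b[115:255,255:460],None,fx=2.5,fy=2.5,interpolation=cv2.INTER_CUBIC)
cv2.imwrite('pics/p10.png',a); cv2.imwrite('pics/p11.png',t)
E
```

```text
[0.42800594 0.11805544 0.2822807 ] [0.90117262 0.48260608 0.95612328]
```

View pics/p10.png

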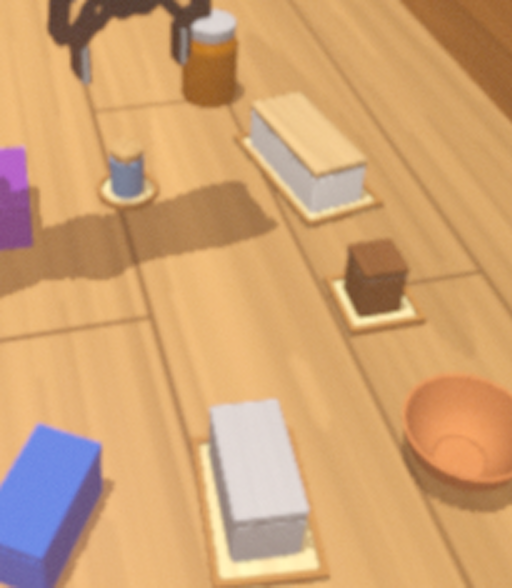

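View pics/p11.png

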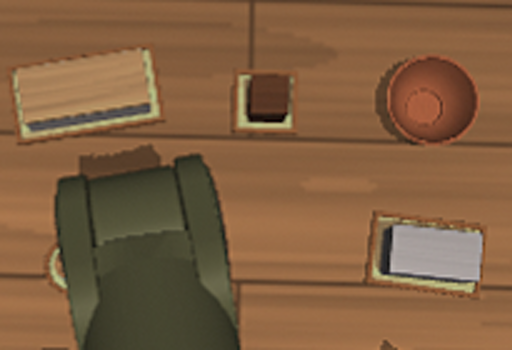

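All four containers stand upright inside their rims: jar (296,215), salt box (396,262), tin (349,345) and butter box (366,210) in the side view, with top-view parallax accounted for. The bowl, glass jar and look-alikes have not moved. Handing in.

```bash
python3 -c "
from h import *
print(ticket.close_job())"
```

```text
the job is handed in; nothing more can be done
None
```

All four containers were moved from the top of the stack down and stand upright in their own trays, the bowl and glass jar were not touched, and the job was handed in at about 22 s of the 112 s allowed.

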